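Load the washer holder under the spring clip of a bench gauge

ROBOT

A 6-joint arm with a two-finger parallel gripper is mounted at the origin on the work surface. World frame = base frame: x ahead of the robot, y to its left, z up, the work surface at z = 0. Lengths are in mm, angles in rad, forces in N, time in s.
With the tool pointing down it reaches from about 275 to 1000 mm from the base axis. Payload 8.4 kg.
Tool frame: the origin (TCP) lies midway between the tips of the shut fingers; the grasp point (between the pads) lies 19 mm behind it; z points along the fingers, x is the direction in which the jaws open and shut, and the axes are right-handed (so a half turn about z gives the same grasp; the last joint's range is limited). The gripper opens to 85 mm and grips with 20 to 120 N. Pads are 22 mm wide; open, the fingers measure 114 mm over their backs; the gripper's body (76 mm by 85 mm) begins 54 mm behind the grasp point. The pads swing forward as they close: fully open they stand 13 mm farther back than shut.
Start: joints at [1.244, 0.353, 1.633, -0, 1.155, -0.002], TCP at [199.448, 592.324, 196.981] pointing down, gripper open.
Joint ranges: [-2.63, 2.63], [-0.92, 2.1], [0.06, 2.66], [-1.3, 4.44], [0, 2.69], [-3.02, 3.02]. Speed limits (rad/s): [2.22, 2.22, 2.79, 3.14, 3.14, 3.14].

INTERFACE

Orientations are given as [roll, pitch, yaw] about the fixed x, y, z axes, in that order (R = Rz(yaw) Ry(pitch) Rx(roll)).
In Python, from rig import sense, grab_frame, camera_model, job gives the robot as it stands.
- The arm moves only by the tool arm_command, never from a script. Its argument "plan" is a list of rows, each an object with "translation": the shift along the tool's x, y, z in cm, a list of three; "twist": the turn about the tool's z in rad; "gripper": the opening, from 0 (shut) to 1 (fully open). A call has exactly 5 rows; each row is the pose to reach, as a shift and turn from the pose measured when the call began, along the tool's axes at that moment; what a row does not reach only later rows make up. A row lasts 1/12 s, in which the tool goes at most 41.7 mm and 7.16 degrees, less where a joint would pass 70% of its speed; a pose out of reach is approached as far as the arm can. A call with a gripper value outside its range is refused whole. The fingers move at their own pace and stop on an object; "squeeze" is the grip in N (left out, the last holds). Time passes only in rows, so rows that repeat a pose let the fingers close, or fill a call up. It gives the time, the measured TCP pose, the force and the opening at its end, in the units of the state.
- sense(): the state, without advancing time (a new reading comes with each control period).
- grab_frame(name): name is "scene" or "top"; returns the picture (384x512x3 uint8, blue, green, red); there is no depth.
- camera_model(name): a dict with "fx", "fy", "cx", "cy" (pixels), "dist_coeffs" ([k1, k2, p1, p2, k3] as OpenCV has them; the pictures are not rectified), "pose" (4x4, takes a point from camera to world coordinates). Camera axes: x right, y down, z forward; pixel columns grow to the right and rows downward; lengths in mm; the calibration is good to about 2 mm. A picture is of the moment at which its call begins. camera_model takes no time and is no camera call.
- job.sign_off(): hands the job in, once; it reports no verdict.
The state is a dict: "clock": time; "qpos": joint angles; "qvel": joint speeds; "joint_efforts": joint torques, N m; "eef_pos": TCP position; "tcp_rot": TCP orientation; "contact_force": force on the tool from outside, world axes, zero at the start; "wrist_torque": the same for the moment, N m; "opening": opening from 0.0 (shut) to 1.0 (fully open).
Only numpy, scipy, OpenCV 4.12 (cv2) and the standard library are available. Lean on these libraries where they do the work, as an engineer would, in place of code of your own. Each camera call takes 0.05 s, during which the arm holds its last target.

TASK

Load the flat washer holder into the bench gauge: with one fingertip press the wide tail plate of the spring clip down and keep it down so that its jaw is up, and meanwhile with the other fingertip push the holder by its upturned rear edge along the channel, under the jaw, fully home against the stop. Then let the clip come up so that its jaw clamps the holder, and move clear. Only push the holder, never lift or tip it, and leave the ring, socket, spanner and cup where they are.

Things in the scene. Friction and masses are not known exactly. Their poses are not given: they have to be found in the camera images.
- gauge: Fixed bench gauge. Origin on the table under the channel's centre line; x along the channel towards the stop, y towards the clip's tail, z up. Grey base plate 12 mm high, x -115 to +125, y -40 to +96 mm. A bed with a channel lies along x; beyond the stop a round dial gauge (x 74 to 126 mm), top 44 mm above the table. Nothing of the gauge but the clip's tail moves under a push.
- channel_mouth (a point): Open -x end of the bed, on the channel's centre line at bed height: 80 mm behind and 30 mm above the gauge's origin. The bed (64 mm wide) runs from here 130 mm to the stop, its top 30 mm above the table; two low rails, inner faces 27 mm either side of the centre line, tops 35 mm above the table, guide the holder.
- stop (a point): Point on the face of the stop block (top 42 mm above the table) at the channel's centre line, at bed height: 50 mm along x and 30 mm above the gauge's origin.
- clip (a joint): Spring clip, a bent steel see-saw on a rod along the channel (gauge y +36, 39 mm above the table). Rad: 0 at rest, grows as the tail is pressed, hard stop 0.45. Pressed 36 mm from the rod it takes about 3 N to start, 6 N at 0.26, 8 N at the hard stop; it springs back when let go. The jaw clears the holder above 0.14 and rests on it at about 0.14.
- clip_tail (a point): Middle of the top of the clip's tail plate, 36 mm from the rod: gauge x -59, y +71, 48 mm above the table at rest. The plate spans gauge x -110 to -8, y +36 to +90 mm. At rest it slopes up 0.26 rad away from the rod; at 0.26 rad it is level, top 39 mm above the table. Pressing works alike anywhere along x, and a fingertip may slide along it (rubber tips drag).
- clip_jaw (a point): Underside of the clip's jaw nose, which hangs over the channel at gauge x +22 to +42, y +5 to +11 mm; this is its middle. At rest it is 2.5 mm above the bed, so the 6 mm holder is blocked; it rises about 2.8 mm per 0.1 rad of the clip.
- holder: Loose flat steel holder, 70 (x) x 50 (y) x 6 mm, about 0.2 kg, a brass washer sunk in its top, with a full-width upturned rear edge (6 mm thick, top 18 mm above the underside). Origin at the centre of the underside; x towards its front end, which faces the stop; z up. It lies on the bed in the channel, its front 36 to 50 mm short of the stop.
- holder_front (a point): Middle of the lower front edge of the holder, 35 mm ahead of its origin; at the stop point when home.
- holder_edge (a point): Top of the rear face of the upturned edge, at mid-width: where to push (this point is 18 mm above the bed; push lower on that face).
- bearing_ring: Steel bearing ring, 52 mm across, 16 mm high, standing by; origin under its centre.
- socket: Upright steel socket, 26 mm across, 50 mm high, standing by; origin under its centre.
- spanner: Spanner 160 mm long lying along its x, standing by.
- cup: White plastic cup, 68 mm across, 45 mm high, standing by; origin under its centre.
Things that resemble listed ones, but are neither listed nor needed, are in the scene too. What is shaped like the holder but brown or green is not meant.

How it is judged:
By the outcome, as a careful person would: the job done as asked, in the order asked, and still so for the second after the job is handed in, with the robot touching nothing.
It also fails if it takes over 42 s, if anything falls off the work surface, if the arm or the gripper's body presses on something with over 40 N, if the wrist force passes 120 N, or if a joint passes its speed limit or range.

## Working session

There is one attempt and no reset: what is moved stays moved. The work goes in short steps, Python scripts to look and compute and a tool call to move; the robot and the scene stay as the last step left them, time stands still between calls to the robot, and variables do not carry over. Pictures are saved under pics/ and viewed, and the job is handed in when it is done.

Besides the shell and the picture viewer there is one more tool, called after "Call:" as name(argument=value, ...) on one line, values as JSON. arm_command: Moves the arm, as the interface text tells. Its arguments: {"type":"object","properties":{"plan":{"type":"array","items":{"type":"object","properties":{"translation":{"type":"array","items":{"type":"number"}},"twist":{"type":"number"},"gripper":{"type":"number"}}}},"squeeze":{"type":"number"}},"required":["plan"]}

```bash
mkdir -p pics; ls
python3 - <<'E'
from rig import sense, grab_frame, camera_model, job
import cv2
for n in("scene","top"):
    cv2.imwrite(f"pics/{n}0.png",grab_frame(n)); m=camera_model(n); print(n,m)
print(sense())
E
```

```text
pics
scene {'fx': 438.4637355920045, 'fy': 438.4637355920045, 'cx': 257.7692068462108, 'cy': 191.20801564431363, 'dist_coeffs': array([-0.08274607,  0.        ,  0.        ,  0.        ,  0.        ]), 'pose': array([[-5.25528513e-01,  4.92142667e-01, -6.93985143e-01,
         1.22054595e+03],
       [ 8.50541784e-01,  3.23053840e-01, -4.14987819e-01,
         3.67698591e+02],
       [ 1.99613535e-02, -8.08351293e-01, -5.88361906e-01,
         6.18546875e+02],
       [ 0.00000000e+00,  0.00000000e+00,  0.00000000e+00,
         1.00000000e+00]])}
top {'fx': 492.0872699295132, 'fy': 492.0872699295132, 'cx': 258.2213833881707, 'cy': 193.71308034583888, 'dist_coeffs': array([-0.13986501,  0.        ,  0.        ,  0.        ,  0.        ]), 'pose': array([[-7.55473354e-03, -9.91375707e-01,  1.30832461e-01,
         4.32376482e+02],
       [-9.99623432e-01,  1.09387850e-02,  2.51662092e-02,
        -4.61026148e+00],
       [-2.63803166e-02, -1.30593070e-01, -9.91085026e-01,
         1.04804237e+03],
       [ 0.00000000e+00,  0.00000000e+00,  0.00000000e+00,
         1.00000000e+00]])}
{'clock': 0.1, 'qpos': array([ 1.24358219e+00,  3.53564250e-01,  1.63407939e+00, -3.04177662e-05,
        1.15520368e+00, -2.37002041e-03]), 'qvel': array([-0.00087504, -0.00209078, -0.0027787 , -0.00121461, -0.00144383,
        0.00088003]), 'joint_efforts': array([ 1.23887618e-03, -6.06353688e+01, -3.42821968e+01,  1.90811475e-04,
        4.01649449e-03, -5.73163993e-05]), 'eef_pos': array([199.31275302, 591.8584973 , 196.33752842]), 'tcp_rot': array([3.14156781e+00, 1.25472629e-03, 1.24596449e+00]), 'contact_force': array([-0.59540445, -0.04420911,  0.20545659]), 'wrist_torque': array([-0.01615307, -0.02005719,  0.02973027]), 'opening': 0.999586220606436}
```

View pics/scene0.png

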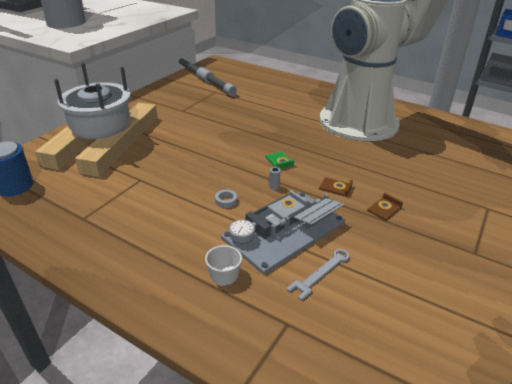

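View pics/top0.png

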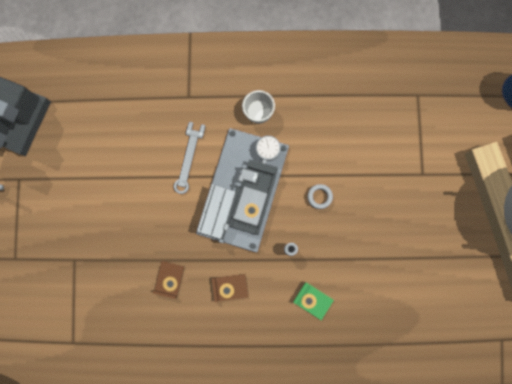

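Run:
```python
import cv2
t=cv2.imread("pics/top0.png"); s=cv2.imread("pics/scene0.png")
cv2.imwrite("pics/topc.png",cv2.resize(t[120:260,180:310],None,fx=4.2,fy=4.2,interpolation=cv2.INTER_CUBIC))
cv2.imwrite("pics/scc.png",cv2.resize(s[180:280,215:355],None,fx=5.6,fy=5.6,interpolation=cv2.INTER_CUBIC))
```

```text
(no output)
```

View pics/topc.png

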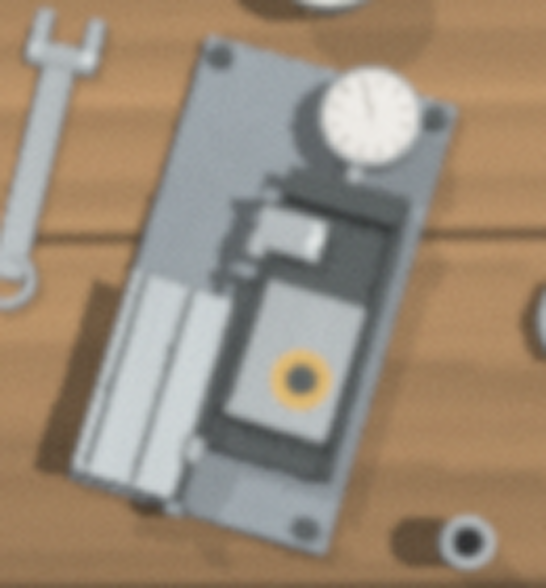

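View pics/scc.png

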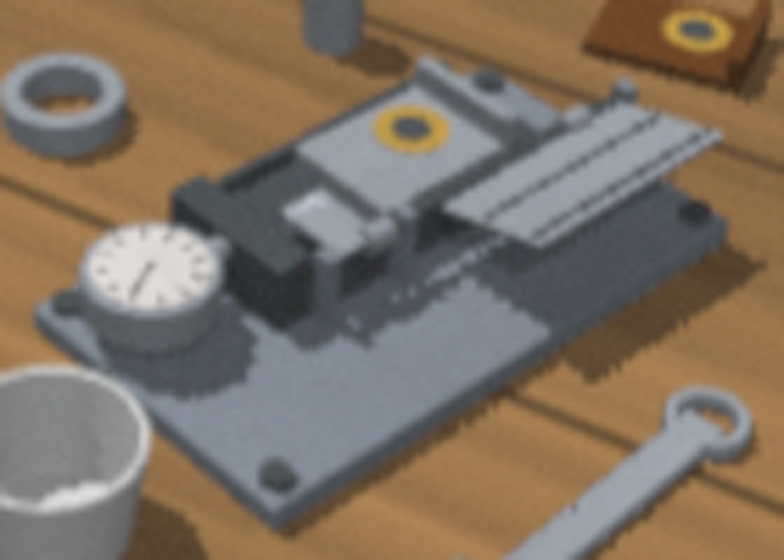

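```bash
cat > h.py <<'E'
import numpy as np, cv2
from rig import camera_model
def ray(n,px):
    m=camera_model(n);K=np.array([[m['fx'],0,m['cx']],[0,m['fy'],m['cy']],[0,0,1]])
    u=cv2.undistortPoints(np.array([[px]],float),K,m['dist_coeffs'])[0,0]
    return m['pose'][:3,3],m['pose'][:3,:3]@np.array([u[0],u[1],1])
def onz(n,px,z):
    o,d=ray(n,px);return (o+d*(z-o[2])/d[2])[:2]
def fit(G,W):
    G=np.array(G,float);W=np.array(W,float);a=G-G.mean(0);b=W-W.mean(0)
    th=np.arctan2((a[:,0]*b[:,1]-a[:,1]*b[:,0]).sum(),(a*b).sum())
    R=np.array([[np.cos(th),-np.sin(th)],[np.sin(th),np.cos(th)]]);t=W.mean(0)-R@G.mean(0)
    return th,t,W-(G@R.T+t)
def proj(n,P):
    m=camera_model(n);K=np.array([[m['fx'],0,m['cx']],[0,m['fy'],m['cy']],[0,0,1]])
    T=np.linalg.inv(m['pose']);P=np.atleast_2d(np.array(P,float))
    return cv2.projectPoints(P,cv2.Rodrigues(T[:3,:3])[0],T[:3,3],K,m['dist_coeffs'])[0][:,0]
E
python3 - <<'E'
from h import *
tp=[((125,96),(205,37)),((125,-40),(457,105)),((-115,-40),(327,552))]
sc=[((125,96),(275,515)),((125,-40),(38,310)),((-115,96),(725,222))]
A=[(g,onz("top",(p[0]/4.2+180-.4,p[1]/4.2+120-.4),12)) for g,p in tp]
B=[(g,onz("scene",(p[0]/5.6+215-.4,p[1]/5.6+180-.4),12)) for g,p in sc]
for S in(A,B,A+B):
    th,t,r=fit([s[0] for s in S],[s[1] for s in S]); print(th,t,r.round(1).tolist())
R=np.array([[np.cos(th),-np.sin(th)],[np.sin(th),np.cos(th)]])
# holder features: washer, front corners, rear edge (top view), in gauge frame
def g(w): return (R.T@(w-t)).round(1)
for nm,p,z in [("front L",(268,280),36),("front R",(366,308),36),("rear R",(323,443),48),("rear L",(224,412),48),("washer",(301,380),36),("stopR",(408,218),42),("jaw",(315,240),40)]:
    print(nm,g(onz("top",(p[0]/4.2+180-.4,p[1]/4.2+120-.4),z)))
for nm,p,z in [("washer",(412,128),36),("frontR",(296,148),36),("frontL",(400,210),36),("reartopR",(425,60),48),("reartopL",(520,140),48)]:
    print("sc",nm,g(onz("scene",(p[0]/5.6+215-.4,p[1]/5.6+180-.4),z)))
# overlay
for n,f in(("top",4.2),("scene",5.6)):
    im=cv2.imread(f"pics/{n}0.png");o=(180,120) if n=="top" else (215,180);sz=(130,140) if n=="top" else (140,100)
    c=cv2.resize(im[o[1]:o[1]+sz[1],o[0]:o[0]+sz[0]],None,fx=f,fy=f,interpolation=cv2.INTER_CUBIC)
    for P in [(125,96,12),(125,-40,12),(-115,-40,12),(-115,96,12),(50,0,42),(50,27,30),(-80,32,30),(-80,-32,30),(-8,36,39),(-110,36,39),(-8,90,53),(-110,90,53),(32,8,40)]:
        w=R@np.array(P[:2])+t;q=(proj(n,[w[0],w[1],P[2]])[0]-o+.5)*f
        cv2.circle(c,tuple(int(v) for v in q),3,(0,0,255),-1)
    cv2.imwrite(f"pics/ov_{n}.png",c)
E
```

```text
-0.2894948246375484 [567.35436096  29.56160781] [[-1.6, -0.5], [-0.6, 0.3], [2.3, 0.2]]
-0.2918235594532403 [570.61200851  29.13861963] [[-0.2, -0.7], [-1.8, 2.9], [2.1, -2.2]]
-0.2928391588106596 [568.97819155  29.45405027] [[-3.4, 0.1], [-2.0, 0.8], [0.7, -0.1], [1.4, -0.9], [-0.1, 2.7], [3.6, -2.6]]
front L [ 6.  25.1]
front R [  6.  -25.4]
rear R [-64.6 -24.4]
rear L [-63.6  26.1]
washer [-37.2  -4.7]
stopR [ 54.1 -33.1]
jaw [31.1  8.1]
sc washer [-36.4  -5.8]
sc frontR [  6.9 -25.6]
sc frontL [ 2.6 27.2]
sc reartopR [-60.1 -23.4]
sc reartopL [-51.1  36.8]
```

View pics/ov_top.png

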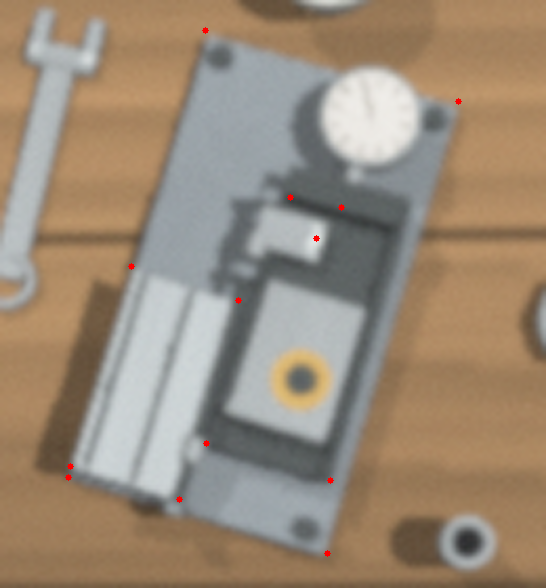

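View pics/ov_scene.png

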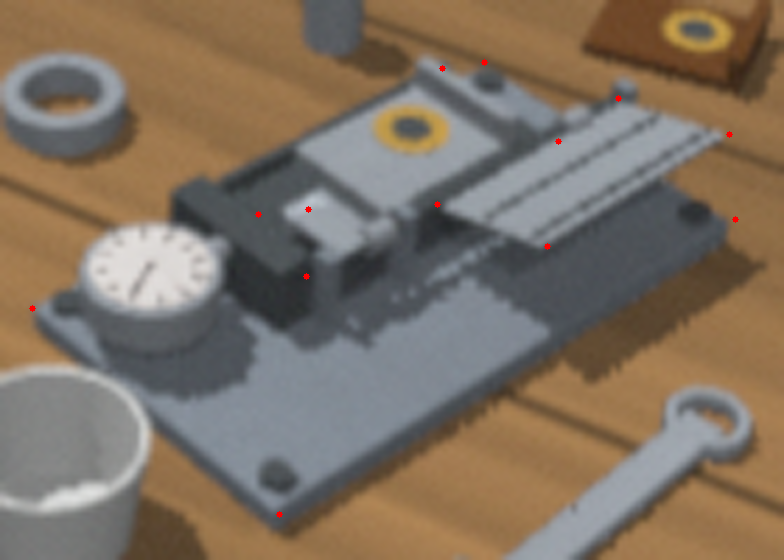

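```bash
cat >> h.py <<'E'
TH=-0.291;T0=np.array([568.5,29.5])
def RR(th): return np.array([[np.cos(th),-np.sin(th)],[np.sin(th),np.cos(th)]])
def toG(p): return RR(TH).T@(np.array(p)[:2]-T0)
def rep(target=None):
    from rig import sense
    from scipy.spatial.transform import Rotation as Ro
    s=sense();p=s['eef_pos'];r=Ro.from_euler('xyz',s['tcp_rot'])
    print("t",s['clock'],"g",toG(p).round(1),"z",p[2].round(1),"yawerr",round(s['tcp_rot'][2]-TH-np.pi/2,4),"tilt",s['tcp_rot'][:2].round(4),"F",s['contact_force'].round(1),"op",round(s['opening'],3))
    if target is not None:
        w=np.r_[RR(TH)@np.array(target[:2])+T0,target[2]]
        print("shift cm",(r.inv().apply(w-p)/10).round(2),"twist",round(s['tcp_rot'][2]-TH-np.pi/2,4))
E
python3 -c "
from h import *
rep((-83,35,130))"
```

```text
t 0.1 g [-515.   432.8] z 196.3 yawerr -0.0338 tilt [3.1416e+00 1.3000e-03] F [-0.6 -0.   0.2] op 1.0
shift cm [-38.29  44.52   6.68] twist -0.0338
```

Call:
arm_command(plan=[{"translation": [-2.5, 3, 0], "twist": 0, "gripper": 0.7}, {"translation": [-5, 6, 0], "twist": -0.01, "gripper": 0.7}, {"translation": [-7.5, 9, 0], "twist": -0.02, "gripper": 0.7}, {"translation": [-10, 12, 0], "twist": -0.03, "gripper": 0.7}, {"translation": [-12.5, 15, 0], "twist": -0.034, "gripper": 0.7}])

```text
clock: 0.52
eef_pos: [301.9, 423.7, 196.1]
tcp_rot: [-3.141, 0.002, 1.281]
contact_force: [1.7, 0.2, -1.2]
opening: 0.7
```

```bash
python3 -c "
from h import *
rep((-83,35,130))"
```

```text
t 0.5167 g [-368.5  301.2] z 196.1 yawerr 0.0013 tilt [-3.1414e+00  1.9000e-03] F [ 1.7  0.2 -1.2] op 0.7
shift cm [-26.64  28.52   6.66] twist 0.0013
```

Call:
arm_command(plan=[{"translation": [-2.7, 2.9, 0], "twist": 0, "gripper": 0.7}, {"translation": [-5.4, 5.8, 0], "twist": 0, "gripper": 0.7}, {"translation": [-8.1, 8.7, 0], "twist": 0, "gripper": 0.7}, {"translation": [-10.8, 11.6, 0], "twist": 0, "gripper": 0.7}, {"translation": [-13.5, 14.5, 0], "twist": 0, "gripper": 0.7}])

```text
clock: 0.93
eef_pos: [402.7, 251.1, 196.3]
tcp_rot: [-3.141, 0.002, 1.281]
contact_force: [0.8, 0.5, 0.0]
opening: 0.702
```

Call:
arm_command(plan=[{"translation": [-2.7, 2.9, 0.5], "twist": 0, "gripper": 0.7}, {"translation": [-5.4, 5.8, 1.5], "twist": 0, "gripper": 0.7}, {"translation": [-8.1, 8.7, 3], "twist": 0, "gripper": 0.7}, {"translation": [-10.8, 11.6, 4.5], "twist": 0, "gripper": 0.7}, {"translation": [-13, 14, 6], "twist": 0, "gripper": 0.7}])

```text
clock: 1.35
eef_pos: [500.6, 84.1, 136.1]
tcp_rot: [3.141, 0.002, 1.281]
contact_force: [0.2, -0.1, 0.4]
opening: 0.701
```

```bash
python3 -c "
from h import *
rep((-83,35,80))"
```

```text
t 1.35 g [-80.7  32.9] z 136.1 yawerr 0.0011 tilt [3.1411e+00 1.8000e-03] F [ 0.2 -0.1  0.4] op 0.701
shift cm [ 0.23 -0.23  5.6 ] twist 0.0011
```

Call:
arm_command(plan=[{"translation": [0.1, -0.1, 1.5], "twist": 0, "gripper": 0.7}, {"translation": [0.2, -0.3, 3], "twist": 0, "gripper": 0.7}, {"translation": [0.2, -0.4, 4.5], "twist": 0, "gripper": 0.7}, {"translation": [0.2, -0.4, 6], "twist": 0, "gripper": 0.7}, {"translation": [0.2, -0.4, 7], "twist": 0, "gripper": 0.7}])

```text
clock: 1.77
eef_pos: [496.4, 86.7, 64.5]
tcp_rot: [-3.14, 0.003, 1.281]
contact_force: [-0.1, 0.5, 0.4]
opening: 0.695
```

Run:
```python
from h import *
from rig import grab_frame
rep((-83,35,45))
s=grab_frame("scene");t=grab_frame("top")
cv2.imwrite("pics/s1.png",cv2.resize(s[150:280,215:355],None,fx=4.5,fy=4.5,interpolation=cv2.INTER_CUBIC))
cv2.imwrite("pics/t1.png",cv2.resize(t[120:260,180:310],None,fx=4.2,fy=4.2,interpolation=cv2.INTER_CUBIC))
```

```text
t 1.7667 g [-85.5  34.2] z 64.5 yawerr 0.0007 tilt [-3.1404e+00  2.6000e-03] F [-0.1  0.5  0.4] op 0.695
shift cm [0.09 0.25 1.95] twist 0.0007
```

View pics/s1.png

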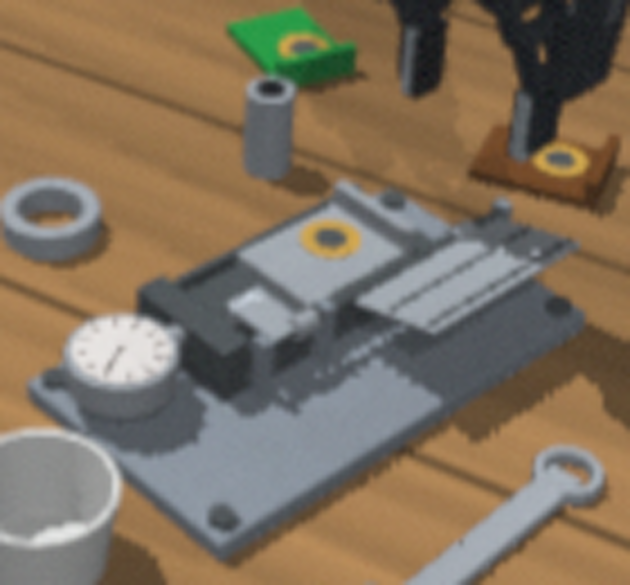

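View pics/t1.png

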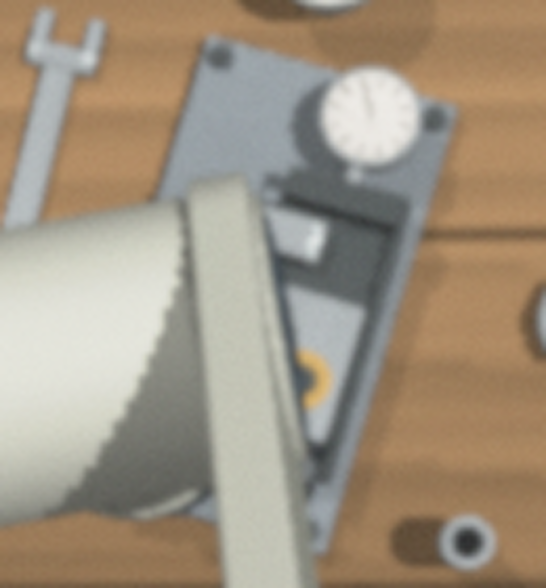

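Run:
```python
from h import *
for y in (35-30,35+30):
  for x in (-96,-74):
    for z in (64,70,76):
      w=RR(TH)@np.array((x,y))+T0
      print(x,y,z,((proj("scene",[w[0],w[1],z])[0]-(215,150)+.5)*4.5).round())
```

```text
-96 5 64 [437. 155.]
-96 5 70 [438. 145.]
-96 5 76 [439. 135.]
-74 5 64 [406. 172.]
-74 5 70 [407. 162.]
-74 5 76 [408. 152.]
-96 65 64 [530. 211.]
-96 65 70 [531. 201.]
-96 65 76 [533. 191.]
-74 65 64 [499. 229.]
-74 65 70 [501. 219.]
-74 65 76 [502. 209.]
```

Run:
```python
from h import *
from rig import grab_frame
rep()
s=grab_frame("scene")
cv2.imwrite("pics/s2.png",cv2.resize(s[80:230,255:400],None,fx=4,fy=4,interpolation=cv2.INTER_CUBIC))
rep()
```

```text
t 1.8667 g [-85.9  34.1] z 64.5 yawerr 0.0011 tilt [-3.1391  0.0033] F [-0.2  0.5  1.4] op 0.699
t 1.9167 g [-85.2  34.5] z 65.5 yawerr 0.0012 tilt [-3.1405e+00  2.6000e-03] F [-0.7  0.1 -0.3] op 0.701
```

View pics/s2.png

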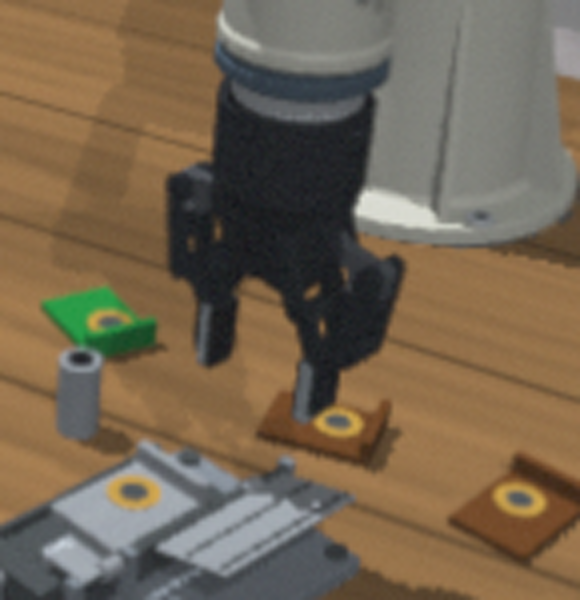

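Run:
```python
from h import *
from rig import sense
from scipy.spatial.transform import Rotation as Ro
print(sense()['qpos'], camera_model("scene")['pose'][:3,3])
for p in ((307,170),(313,171),(332,184),(337,181)):
  for z in (65,73,85,100,110): print(p,z,toG(onz("scene",p,z)).round(0))
# socket, base check
for p in ((275,189),(363,130)): print(p,onz("scene",p,0).round(0))
```

```text
[ 0.17177371  0.34351944  1.99825788 -0.00254633  0.80195925 -1.1074941 ] [1220.54595169  367.69859104  618.54687518]
(307, 170) 65 [-128.  -39.]
(307, 170) 73 [-119.  -31.]
(307, 170) 85 [-105.  -19.]
(307, 170) 100 [-87.  -5.]
(307, 170) 110 [-75.   5.]
(313, 171) 65 [-136.  -28.]
(313, 171) 73 [-126.  -20.]
(313, 171) 85 [-112.   -8.]
(313, 171) 100 [-94.   7.]
(313, 171) 110 [-82.  16.]
(332, 184) 65 [-130.   35.]
(332, 184) 73 [-120.   42.]
(332, 184) 85 [-106.   52.]
(332, 184) 100 [-88.  65.]
(332, 184) 110 [-76.  74.]
(337, 181) 65 [-147.   35.]
(337, 181) 73 [-138.   42.]
(337, 181) 85 [-123.   52.]
(337, 181) 100 [-105.   65.]
(337, 181) 110 [-93.  74.]
(275, 189) [460. -38.]
(363, 130) [49. 32.]
```

Call:
arm_command(plan=[{"translation": [0, 0, 0.3], "twist": 0, "gripper": 0.7}, {"translation": [0, 0, 0.6], "twist": 0, "gripper": 0.7}, {"translation": [0, 0, 0.9], "twist": 0, "gripper": 0.7}, {"translation": [0, 0, 1.1], "twist": 0, "gripper": 0.7}, {"translation": [0, 0, 1.1], "twist": 0, "gripper": 0.7}])

```text
clock: 2.33
eef_pos: [496.6, 87.0, 54.4]
tcp_rot: [-3.14, 0.003, 1.281]
contact_force: [-1.2, -0.2, 0.0]
opening: 0.705
```

Run:
```python
from h import *
from rig import grab_frame
rep()
s=grab_frame("scene")
cv2.imwrite("pics/s3.png",cv2.resize(s[110:260,245:390],None,fx=4,fy=4,interpolation=cv2.INTER_CUBIC))
```

```text
t 2.3333 g [-85.4  34.5] z 54.4 yawerr 0.0013 tilt [-3.1404e+00  2.6000e-03] F [-1.2 -0.2  0. ] op 0.705
```

View pics/s3.png

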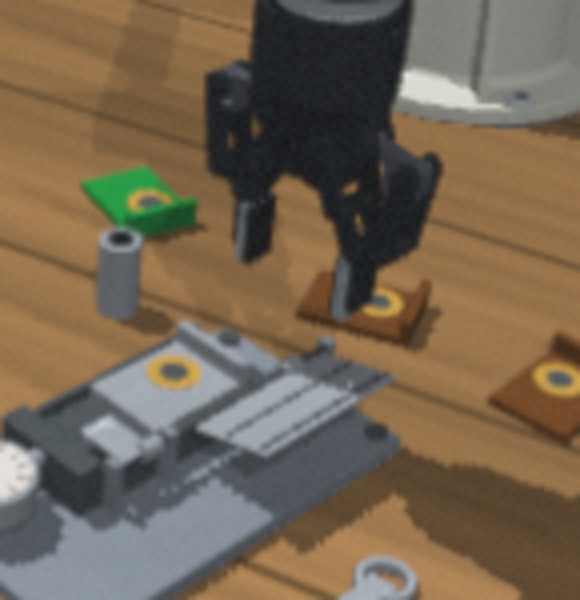

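Call:
arm_command(plan=[{"translation": [0, 0, 0.2], "twist": 0, "gripper": 0.7}, {"translation": [0, 0, 0.4], "twist": 0, "gripper": 0.7}, {"translation": [0, 0, 0.6], "twist": 0, "gripper": 0.7}, {"translation": [0, 0, 0.8], "twist": 0, "gripper": 0.7}, {"translation": [0, 0, 0.9], "twist": 0, "gripper": 0.7}])

```text
clock: 2.8
eef_pos: [496.5, 87.0, 45.2]
tcp_rot: [-3.14, 0.003, 1.281]
contact_force: [-0.6, -0.3, 0.6]
opening: 0.701
```

Run:
```python
from h import *
from rig import grab_frame
rep()
s=grab_frame("scene")
cv2.imwrite("pics/s4.png",cv2.resize(s[110:260,245:390],None,fx=4,fy=4,interpolation=cv2.INTER_CUBIC))
t=grab_frame("top")
cv2.imwrite("pics/t4.png",t)
rep()
```

```text
t 2.8 g [-85.5  34.4] z 45.2 yawerr 0.0013 tilt [-3.1401e+00  2.8000e-03] F [-0.6 -0.3  0.6] op 0.701
t 2.9 g [-85.5  34.4] z 45.2 yawerr 0.0012 tilt [-3.14e+00  2.80e-03] F [-0.1 -0.3  0.6] op 0.699
```

View pics/s4.png

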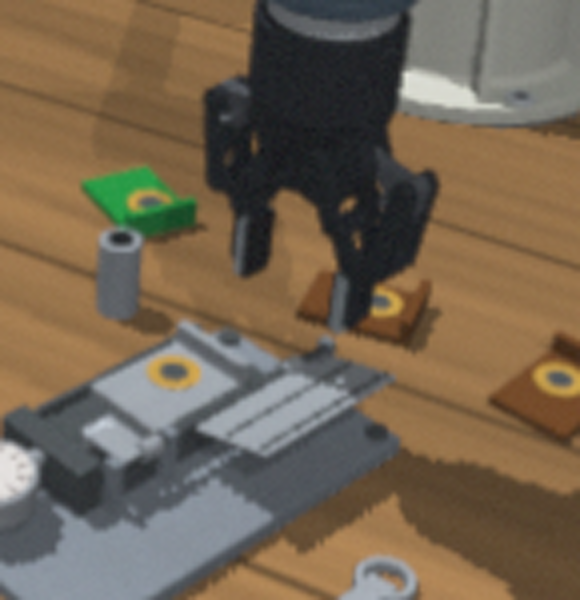

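View pics/t4.png

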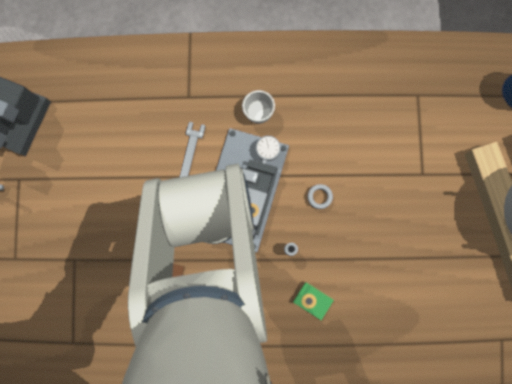

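Call:
arm_command(plan=[{"translation": [0, 0, 0.4], "twist": 0, "gripper": 0.7}, {"translation": [0, 0, 0.8], "twist": 0, "gripper": 0.7}, {"translation": [0, 0, 1.2], "twist": 0, "gripper": 0.7}, {"translation": [0, 0, 1.6], "twist": 0, "gripper": 0.7}, {"translation": [0, 0, 2.0], "twist": 0, "gripper": 0.7}])

```text
clock: 3.32
eef_pos: [496.3, 86.9, 24.7]
tcp_rot: [-3.14, 0.003, 1.281]
contact_force: [0.1, 0.7, -0.8]
opening: 0.701
```

Run:
```python
from h import *
from rig import grab_frame
rep()
s=grab_frame("scene")
cv2.imwrite("pics/s5.png",cv2.resize(s[110:260,245:390],None,fx=4,fy=4,interpolation=cv2.INTER_CUBIC))
```

```text
t 3.3167 g [-85.7  34.2] z 24.7 yawerr 0.0013 tilt [-3.1397e+00  3.0000e-03] F [ 0.1  0.7 -0.8] op 0.701
```

View pics/s5.png

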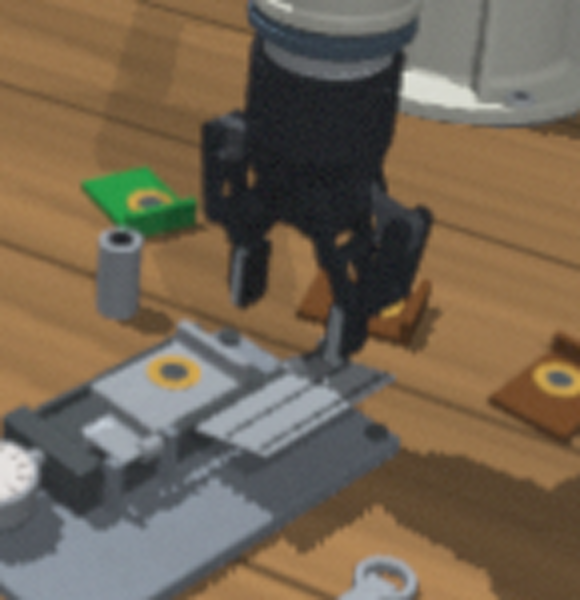

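Run:
```python
from h import *
for p in ((306.3,185.5),(330.3,200.3)):
  for z in (50,56,62,68,74): print(p,z,toG(onz("scene",p,z)).round(0))
```

```text
(306.3, 185.5) 50 [-98. -11.]
(306.3, 185.5) 56 [-92.  -6.]
(306.3, 185.5) 62 [-85.  -0.]
(306.3, 185.5) 68 [-78.   5.]
(306.3, 185.5) 74 [-72.  11.]
(330.3, 200.3) 50 [-98.  60.]
(330.3, 200.3) 56 [-91.  65.]
(330.3, 200.3) 62 [-84.  70.]
(330.3, 200.3) 68 [-78.  75.]
(330.3, 200.3) 74 [-71.  79.]
```

Call:
arm_command(plan=[{"translation": [0, 0, 0.3], "twist": 0, "gripper": 0.7}, {"translation": [0, 0, 0.6], "twist": 0, "gripper": 0.7}, {"translation": [0, 0, 0.9], "twist": 0, "gripper": 0.7}, {"translation": [0, 0, 1.1], "twist": 0, "gripper": 0.7}, {"translation": [0, 0, 1.2], "twist": 0, "gripper": 0.7}])

```text
clock: 3.78
eef_pos: [495.6, 86.8, 11.7]
tcp_rot: [-3.139, 0.003, 1.281]
contact_force: [-0.7, -0.2, -0.2]
opening: 0.701
```

Call:
arm_command(plan=[{"translation": [0, 0, 0.1], "twist": 0, "gripper": 0.7}, {"translation": [0, 0, 0.2], "twist": 0, "gripper": 0.7}, {"translation": [0, 0, 0.3], "twist": 0, "gripper": 0.7}, {"translation": [0, 0, 0.4], "twist": 0, "gripper": 0.7}, {"translation": [0, 0, 0.4], "twist": 0, "gripper": 0.7}])

```text
clock: 4.2
eef_pos: [495.8, 86.9, 7.8]
tcp_rot: [-3.139, 0.003, 1.281]
contact_force: [-0.1, 1.1, 3.0]
opening: 0.702
```

Run:
```python
from h import *
from rig import grab_frame
rep()
s=grab_frame("scene")
cv2.imwrite("pics/s6.png",cv2.resize(s[150:260,245:350],None,fx=5,fy=5,interpolation=cv2.INTER_CUBIC))
```

```text
t 4.2 g [-86.1  34.2] z 7.8 yawerr 0.0011 tilt [-3.1389e+00  3.1000e-03] F [-0.1  1.1  3. ] op 0.702
```

View pics/s6.png

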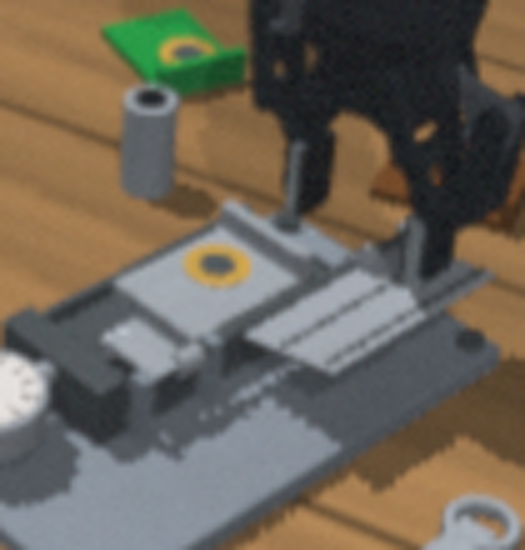

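Run:
```python
from h import *
for p in ((305.6,192.2),(328.6,205)):
  for z in (44,50,56): print(p,z,toG(onz("scene",p,z)).round(0))
```

```text
(305.6, 192.2) 44 [-85.  -0.]
(305.6, 192.2) 50 [-78.   5.]
(305.6, 192.2) 56 [-72.  11.]
(328.6, 205) 44 [-89.  64.]
(328.6, 205) 50 [-82.  69.]
(328.6, 205) 56 [-76.  74.]
```

Call:
arm_command(plan=[{"translation": [0, 0, 0.25], "twist": 0, "gripper": 0.7}, {"translation": [0, 0, 0.5], "twist": 0, "gripper": 0.7}, {"translation": [0, 0, 0.7], "twist": 0, "gripper": 0.7}, {"translation": [0, 0, 0.9], "twist": 0, "gripper": 0.7}, {"translation": [0, 0, 0.9], "twist": 0, "gripper": 0.7}])

```text
clock: 4.67
eef_pos: [496.3, 87.2, -1.3]
tcp_rot: [-3.14, 0.002, 1.281]
contact_force: [-1.1, 3.2, 5.9]
opening: 0.697
```

Run:
```python
from h import *
from rig import grab_frame
rep()
s=grab_frame("scene")
cv2.imwrite("pics/s7.png",cv2.resize(s[150:260,245:350],None,fx=5,fy=5,interpolation=cv2.INTER_CUBIC))
rep()
```

```text
t 4.6667 g [-85.7  34.6] z -1.3 yawerr 0.001 tilt [-3.1396e+00  2.4000e-03] F [-1.1  3.2  5.9] op 0.697
t 4.7167 g [-85.7  34.6] z -1.1 yawerr 0.001 tilt [-3.1395e+00  2.4000e-03] F [-1.   4.1  6.4] op 0.704
```

View pics/s7.png

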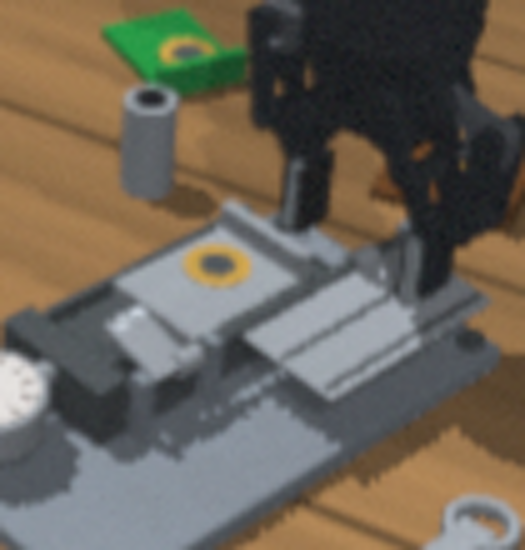

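Call:
arm_command(plan=[{"translation": [0, 0, 0.2], "twist": 0, "gripper": 0.7}, {"translation": [0, 0.3, 0.2], "twist": 0, "gripper": 0.7}, {"translation": [0, 0.6, 0.2], "twist": 0, "gripper": 0.7}, {"translation": [0, 0.8, 0.2], "twist": 0, "gripper": 0.7}, {"translation": [0, 0.8, 0.2], "twist": 0, "gripper": 0.7}])

```text
clock: 5.13
eef_pos: [502.8, 84.8, -3.5]
tcp_rot: [-3.137, 0.003, 1.281]
contact_force: [-4.1, 0.8, 6.5]
opening: 0.697
```

Run:
```python
from h import *
from rig import grab_frame
rep()
s=grab_frame("scene")
cv2.imwrite("pics/s8.png",cv2.resize(s[150:260,245:350],None,fx=5,fy=5,interpolation=cv2.INTER_CUBIC))
```

```text
t 5.1333 g [-78.8  34.2] z -3.5 yawerr 0.0011 tilt [-3.1373  0.0034] F [-4.1  0.8  6.5] op 0.697
```

View pics/s8.png

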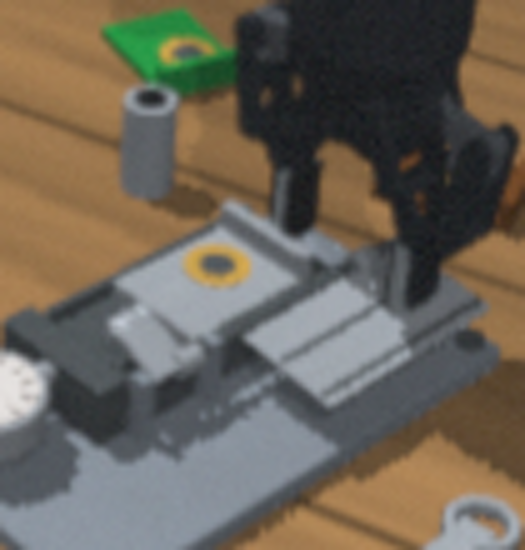

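Call:
arm_command(plan=[{"translation": [0, 0.4, 0], "twist": 0, "gripper": 0.7}, {"translation": [0, 0.8, 0], "twist": 0, "gripper": 0.7}, {"translation": [0, 1.2, 0], "twist": 0, "gripper": 0.7}, {"translation": [0, 1.6, 0], "twist": 0, "gripper": 0.7}, {"translation": [0, 2.0, 0], "twist": 0, "gripper": 0.7}])

```text
clock: 5.6
eef_pos: [519.4, 79.1, -4.0]
tcp_rot: [-3.133, 0.005, 1.281]
contact_force: [-8.6, 3.9, 10.2]
opening: 0.695
```

Run:
```python
from h import *
from rig import grab_frame
rep()
s=grab_frame("scene")
cv2.imwrite("pics/s9.png",cv2.resize(s[150:260,245:350],None,fx=5,fy=5,interpolation=cv2.INTER_CUBIC))
```

```text
t 5.6 g [-61.2  33.4] z -4.0 yawerr 0.0011 tilt [-3.1328  0.005 ] F [-8.6  3.9 10.2] op 0.695
```

View pics/s9.png

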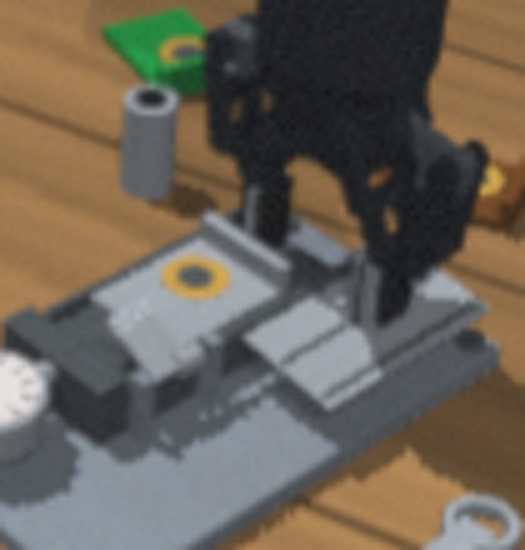

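Call:
arm_command(plan=[{"translation": [0, 0.4, -0.05], "twist": 0, "gripper": 0.7}, {"translation": [0, 0.8, -0.08], "twist": 0, "gripper": 0.7}, {"translation": [0, 1.2, -0.08], "twist": 0, "gripper": 0.7}, {"translation": [0, 1.6, -0.08], "twist": 0, "gripper": 0.7}, {"translation": [0, 1.9, -0.08], "twist": 0, "gripper": 0.7}])

```text
clock: 6.07
eef_pos: [536.6, 73.5, -3.7]
tcp_rot: [-3.13, 0.006, 1.281]
contact_force: [-8.0, 2.9, 10.2]
opening: 0.702
```

Run:
```python
from h import *
from rig import grab_frame
rep()
s=grab_frame("scene")
cv2.imwrite("pics/s10.png",cv2.resize(s[150:260,245:350],None,fx=5,fy=5,interpolation=cv2.INTER_CUBIC))
```

```text
t 6.0667 g [-43.2  33. ] z -3.7 yawerr 0.0011 tilt [-3.13   0.006] F [-8.   2.9 10.2] op 0.702
```

View pics/s10.png

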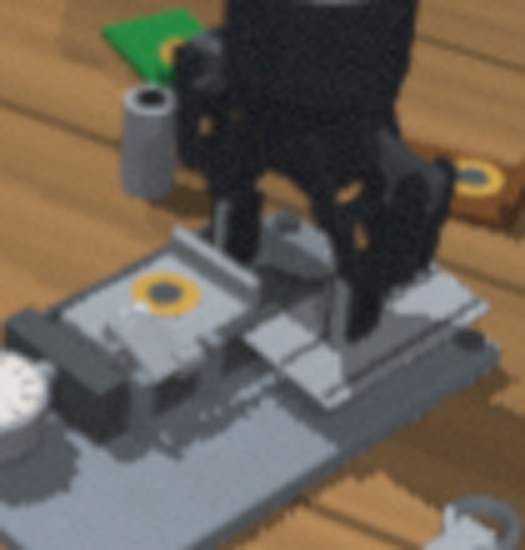

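Call:
arm_command(plan=[{"translation": [0, 0.3, -0.05], "twist": 0, "gripper": 0.7}, {"translation": [0, 0.6, -0.1], "twist": 0, "gripper": 0.7}, {"translation": [0, 0.8, -0.1], "twist": 0, "gripper": 0.7}, {"translation": [0, 1.0, -0.1], "twist": 0, "gripper": 0.7}, {"translation": [0, 1.0, -0.1], "twist": 0, "gripper": 0.7}])

```text
clock: 6.53
eef_pos: [544.9, 70.5, -3.2]
tcp_rot: [-3.127, 0.007, 1.281]
contact_force: [-4.7, 2.7, 8.4]
opening: 0.702
```

Run:
```python
from h import *
from rig import grab_frame
rep()
s=grab_frame("scene")
cv2.imwrite("pics/s11.png",cv2.resize(s[150:260,245:350],None,fx=5,fy=5,interpolation=cv2.INTER_CUBIC))
```

```text
t 6.5333 g [-34.3  32.5] z -3.2 yawerr 0.0012 tilt [-3.1271  0.0071] F [-4.7  2.7  8.4] op 0.702
```

View pics/s11.png

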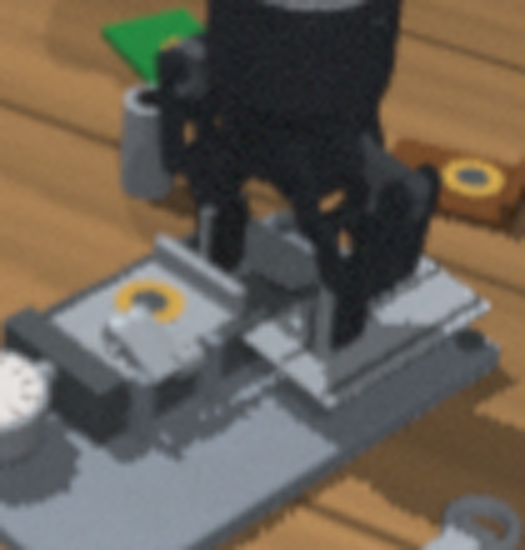

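Call:
arm_command(plan=[{"translation": [0, 0.1, 0], "twist": 0, "gripper": 0.7}, {"translation": [0, 0.2, 0], "twist": 0, "gripper": 0.7}, {"translation": [0, 0.3, 0], "twist": 0, "gripper": 0.7}, {"translation": [0, 0.4, 0], "twist": 0, "gripper": 0.7}, {"translation": [0, 0.4, 0], "twist": 0, "gripper": 0.7}])

```text
clock: 7.0
eef_pos: [546.3, 69.6, -3.5]
tcp_rot: [-3.123, 0.008, 1.281]
contact_force: [-8.3, 4.8, 10.6]
opening: 0.701
```

Run:
```python
from h import *
rep()
```

```text
t 7.0 g [-32.8  32.1] z -3.5 yawerr 0.0008 tilt [-3.1227  0.0082] F [-8.3  4.8 10.6] op 0.701
```

Call:
arm_command(plan=[{"translation": [0, 0.2, 0], "twist": 0, "gripper": 0.7}, {"translation": [0, 0.4, 0], "twist": 0, "gripper": 0.7}, {"translation": [0, 0.5, 0], "twist": 0, "gripper": 0.7}, {"translation": [0, 0.6, 0], "twist": 0, "gripper": 0.7}, {"translation": [0, 0.6, 0], "twist": 0, "gripper": 0.7}])

```text
clock: 7.42
eef_pos: [546.0, 69.2, -4.1]
tcp_rot: [-3.112, 0.01, 1.279]
contact_force: [-19.0, 12.6, 22.5]
opening: 0.696
```

Run:
```python
from h import *
from rig import grab_frame
rep()
s=grab_frame("scene")
cv2.imwrite("pics/s12.png",cv2.resize(s[150:260,220:325],None,fx=5,fy=5,interpolation=cv2.INTER_CUBIC))
```

```text
t 7.4167 g [-32.9  31.6] z -4.1 yawerr -0.0011 tilt [-3.1116  0.01  ] F [-19.   12.6  22.5] op 0.696
```

View pics/s12.png

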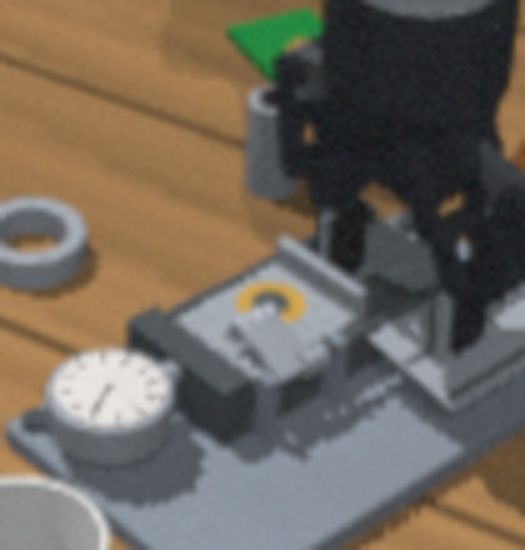

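Run:
```python
from h import *
def c(p,o,f): return (p[0]/f+o[0]-.4,p[1]/f+o[1]-.4)
print("washer now",toG(onz("scene",c((270,303),(220,150),5),36)),"was",toG(onz("scene",c((412,128),(215,180),5.6),36)))
print("edge top L end now",toG(onz("scene",c((363,293),(220,150),5),48)),"R",toG(onz("scene",c((283,238),(220,150),5),48)))
print("stop top rear edge", toG(onz("scene",c((150,318),(220,150),5),42)),toG(onz("scene",c((240,380),(220,150),5),42)))
```

```text
washer now [ 7.11479335 -6.44934277] was [-35.91746372  -5.63226731]
edge top L end now [-16.77914965  24.63306095] R [-17.61201302 -25.17873857]
stop top rear edge [ 57.76654886 -26.21018303] [56.00311481 27.42325807]
```

Call:
arm_command(plan=[{"translation": [0, -0.1, 0], "twist": 0, "gripper": 0.7}, {"translation": [0, -0.3, 0], "twist": 0, "gripper": 0.7}, {"translation": [0, -0.5, 0], "twist": 0, "gripper": 0.7}, {"translation": [0, -0.8, 0], "twist": 0, "gripper": 0.7}, {"translation": [0, -1.0, 0], "twist": 0, "gripper": 0.7}])

```text
clock: 7.88
eef_pos: [539.8, 72.2, -2.7]
tcp_rot: [-3.118, 0.008, 1.278]
contact_force: [6.3, -0.6, 8.2]
opening: 0.696
```

Run:
```python
from h import *
from rig import grab_frame
rep()
s=grab_frame("scene")
cv2.imwrite("pics/s13.png",cv2.resize(s[150:260,220:325],None,fx=5,fy=5,interpolation=cv2.INTER_CUBIC))
```

```text
t 7.8833 g [-39.7  32.6] z -2.7 yawerr -0.0013 tilt [-3.1178  0.0078] F [ 6.3 -0.6  8.2] op 0.696
```

View pics/s13.png

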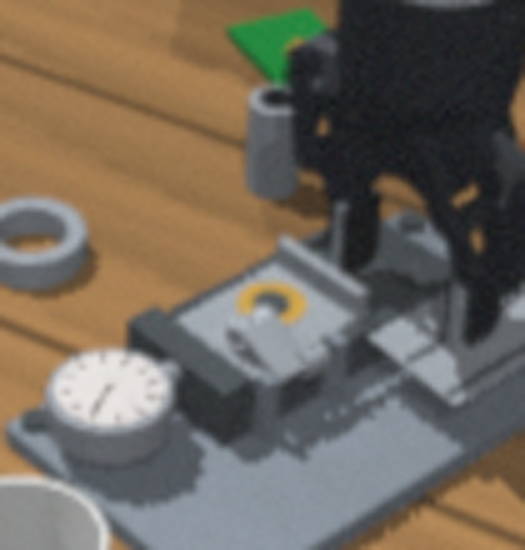

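Call:
arm_command(plan=[{"translation": [0, -0.1, -0.3], "twist": 0, "gripper": 0.7}, {"translation": [0, -0.1, -0.7], "twist": 0, "gripper": 0.7}, {"translation": [0, -0.1, -1.1], "twist": 0, "gripper": 0.7}, {"translation": [0, -0.1, -1.6], "twist": 0, "gripper": 0.7}, {"translation": [0, -0.1, -2.2], "twist": 0, "gripper": 0.7}])

```text
clock: 8.35
eef_pos: [538.3, 72.4, 19.1]
tcp_rot: [-3.116, 0.009, 1.278]
contact_force: [-0.0, -0.6, -0.4]
opening: 0.699
```

Call:
arm_command(plan=[{"translation": [0, 0, -1.5], "twist": 0, "gripper": 0.7}, {"translation": [0, 0, -3.5], "twist": 0, "gripper": 0.7}, {"translation": [0, 0, -6], "twist": 0, "gripper": 0.7}, {"translation": [0, 0, -9], "twist": 0, "gripper": 0.7}, {"translation": [0, 0, -12], "twist": 0, "gripper": 0.7}])

```text
clock: 8.77
eef_pos: [540.6, 72.4, 140.1]
tcp_rot: [-3.114, 0.009, 1.279]
contact_force: [0.6, -0.6, 0.2]
opening: 0.697
```

Call:
arm_command(plan=[{"translation": [3, -3, 0], "twist": 0, "gripper": 0.7}, {"translation": [5.5, -6, 0], "twist": 0, "gripper": 0.7}, {"translation": [8, -9, 0], "twist": 0, "gripper": 0.7}, {"translation": [10.5, -12, 0], "twist": 0, "gripper": 0.7}, {"translation": [13, -15, 0], "twist": 0, "gripper": 0.7}])

```text
clock: 9.18
eef_pos: [433.1, 241.1, 143.3]
tcp_rot: [-3.114, 0.009, 1.278]
contact_force: [0.7, 1.1, -0.5]
opening: 0.7
```

Run:
```python
from h import *
from rig import grab_frame
rep()
s=grab_frame("scene");t=grab_frame("top")
cv2.imwrite("pics/s14.png",cv2.resize(s[180:280,215:355],None,fx=5.6,fy=5.6,interpolation=cv2.INTER_CUBIC))
cv2.imwrite("pics/t14.png",t)
cv2.imwrite("pics/t14c.png",cv2.resize(t[120:260,180:310],None,fx=4.2,fy=4.2,interpolation=cv2.INTER_CUBIC))
```

```text
t 9.1833 g [-190.5  163.8] z 143.3 yawerr -0.0017 tilt [-3.1144  0.0095] F [ 0.7  1.1 -0.5] op 0.7
```

View pics/s14.png

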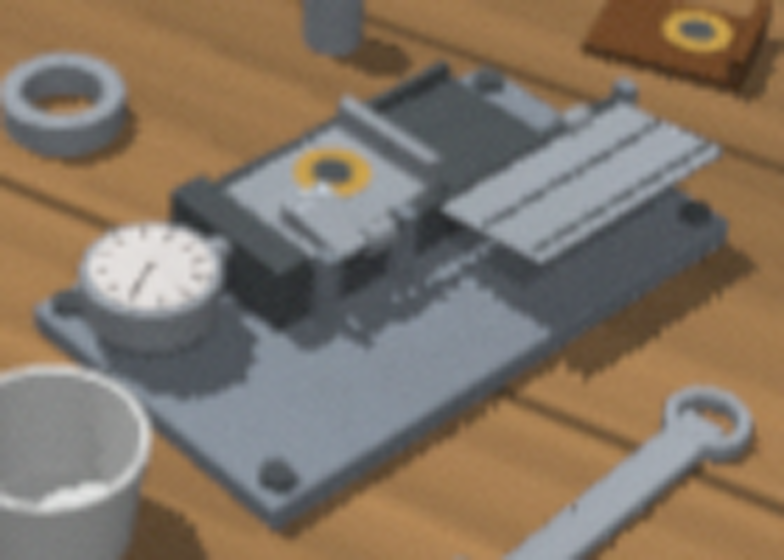

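View pics/t14c.png

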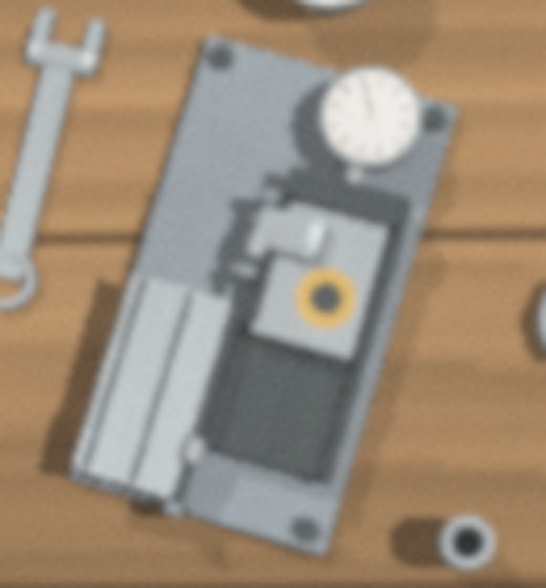

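View pics/t14.png

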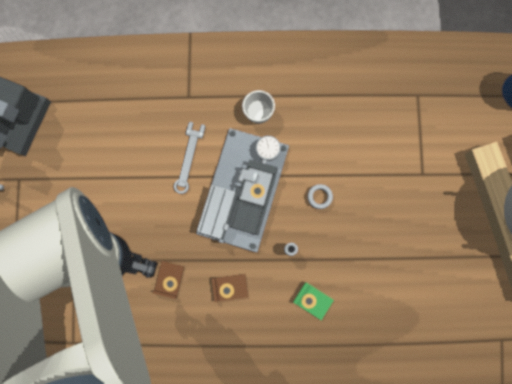

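Run:
```python
from h import *
f=lambda p,z:toG(onz("top",(p[0]/4.2+179.6,p[1]/4.2+119.6),z)).round(1)
print("washer was",f((301,380),36),"now",f((326,297),36),"front corner now",f((388,228),36),"was",f((366,308),36),"rear R now",f((350,358),48))
```

```text
washer was [-36.7  -4.5] now [ 6.3 -4.8] front corner now [ 48.  -24.7] was [  6.4 -25.3] rear R now [-20.8 -25.2]
```

```bash
python3 -c "
from rig import job
print(job.sign_off())"
```

```text
the job is handed in; nothing more can be done
None
```

The holder is home against the stop with the clip's jaw down on it, and I handed the job in at about 9.3 s on the robot's clock.

**What I did:** I pressed the tail plate with one fingertip at about 6–10 N. The other fingertip pushed the holder's rear edge about 43 mm under the jaw. The force then jumped to about 23 N along the channel while the arm stopped moving. I backed off about 7 mm with the tail still held down, then lifted so the clip closed, and moved clear.

**Last checks:**
- **Home position:** In the top view the washer moved from gauge x -37 to +6 and the rear edge is at -21, against -20 when fully home. The front corner reads 48 against 50, which is within the camera error of 2–3 mm.
- **Clip:** The tail is back up and the jaw lies on the holder. I judged this from the pictures only, not by measuring the jaw.
- **Other things:** The ring, socket, spanner and cup look unmoved, and the force on the tool is about zero.

**What disagreed:** In the camera image the fingertips were about 42 mm higher than the reported TCP (at 0.7 opening), far more than the 13 mm described. Contact with the tail confirmed it, so I went by images and force. The tool also ended tilted by about 0.03 rad.

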